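# Set the amber lens against its alignment bar

### The arm

A 6-joint arm with a two-finger parallel gripper is mounted at the origin on a cart in front of the work surface, level with it; the furniture and walls round the work are solid. World frame = base frame: x ahead of the robot, y to its left, z up, the work surface at z = 0. Lengths are in mm, angles in rad, forces in N, time in s.
With the tool pointing down it reaches from about 275 to 750 mm from the base axis. Payload 10.2 kg.
Tool frame: the origin (TCP) lies midway between the tips of the shut fingers; the grasp point (between the pads) lies 19 mm behind it; z points along the fingers, y is the line along which they close (so a half turn about z gives the same grasp; the last joint's range is limited). The gripper opens to 85 mm and grips with 20 to 120 N. Pads are 22 mm wide; open, the fingers measure 114 mm over their backs; the gripper's body (76 mm by 85 mm) begins 54 mm behind the grasp point. The pads swing forward as they close: fully open they stand 13 mm farther back than shut.
Start: joints at [-0.223, 0.313, 1.498, -0, 1.331, -0.223], TCP at [525.006, -0.013, 231.294] pointing down, gripper open.
Joint ranges: [-2.94, 2.94], [-0.97, 2.17], [0.19, 2.56], [-1.23, 4.37], [0.02, 3.11], [-2.88, 2.88]. Speed limits (rad/s): [2.39, 2.39, 3.01, 3.14, 3.14, 3.14].

### API

Orientations are given as a unit quaternion [w, x, y, z].
In Python, from rig import ctrl gives the robot as it stands.
- The arm moves only by the tool send_rows, never from a script. Its argument "targets" is a list of rows, each a list of 7 numbers: the closure, from -1 (fully open) to 1 (shut), so that 0 is half open, then the shift along the tool's x, y, z in m, then the turn, a rotation vector about the tool's x, y, z in rad. In form: [[claw, dx, dy, dz, ax, ay, az], ...]. A call has exactly 10 rows; each row shifts and turns the commanded pose from where the row before left it, along the tool's axes as they then stand; what a row does not reach is not made up. A row lasts 1/8 s, in which the tool goes at most 62.5 mm and 10.7 degrees, less where a joint would pass 70% of its speed; a pose out of reach is approached as far as the arm can. A call with a gripper value outside its range is refused whole. The fingers move at their own pace and stop on an object; "squeeze" is the grip in N (left out, the last holds). Time passes only in rows, so rows that do not move let the fingers close, or fill a call up. It gives the time, the measured TCP pose, the force, the opening and the grip force at its end, in the units of the state.
- ctrl.sense(): the state, without advancing time (a new reading comes with each control period).
- ctrl.capture(name): name is "scene" or "side" or "wrist"; returns a dict with "img" (480x640x3 uint8, red, green, blue), "camera_matrix" (3x3 intrinsics, pixels), "R" (3x3) and "t" (3): a world point X has camera coordinates R X + t. Camera axes: x right, y down, z forward; pixel columns grow to the right and rows downward; lengths in mm; the calibration is good to about 2 mm. A picture is of the moment at which its call begins. There is no depth.
- ctrl.finish_job(): hands the job in; it is judged then, once.
Trained networks look in a picture, given as the dict that the camera call returned (one of the last four; its "shot" number tells which), for a name from the list of things; names that differ only in an ending like _2 or _b are one class to them, and where a whole thing is asked for, a point or a joint stands for the part that bears it (a point fixed in the world has none). Each returns a list of dicts, best first, with "score" (0 to 1); they miss things now and then, are a little off and sometimes report something else, mostly with a low value. They report only what shows in the picture. A call takes as long as a camera call. They do not tell look-alikes from the thing itself.
- ctrl.boxes_of(query, picture): "extent" ([left, top, width, height] in pixels, round what is visible of it).
- ctrl.landmark_of(query, picture): "point" ([column, row] in pixels: a listed point, or the origin of a listed thing).
The state is a dict: "time_s": time; "joints": joint angles; "dq": joint speeds; "tau": joint torques, N m; "eef_pos": TCP position; "ee_rot": TCP orientation; "force": force on the tool from outside, world axes, zero at the start; "wrist_torque": the same for the moment, N m; "grip_width": opening from 0.0 (shut) to 1.0 (fully open); "grip_force": force on a finger pad.
Only numpy, scipy, OpenCV 4.12 (cv2) and the standard library are available. Lean on these libraries where they do the work, as an engineer would, in place of code of your own. Each camera call takes 0.05 s, during which the arm holds its last target. There are 200 camera calls.

### The job

Two lens-marking stands are on the desk, one holding an amber lens and one a dark grey lens. Turn the amber lens on its pivot (it has a black finger stud to push) until its flat edge lies flush along the steel alignment bar of its stand. Leave the grey lens as it is.

Things in the scene. Friction and masses are not known exactly. Their poses are not given: they have to be found in the camera images.
- amber_stand: Stand of the amber lens: white plate 104 x 104 x 12 mm, fixed to the desk. Origin: on the desk, under the vertical pivot of the lens; z up, +x from the pivot to the steel alignment bar. The bar's contact face is at x = 23 mm, y = 4 to 46 mm; the bar is 16 mm wide in x, its top 28 mm above the desk. The lens lies 18 to 24 mm above the desk, its centre cap reaches 27 mm.
- amber_lens (a joint): Turn of the amber lens about its pivot, rad: 0 = flat flush on the bar (hard stop); grows counterclockwise seen from above, to 0.93. Turn it clockwise. Stiff by about 1.5 N at the stud, stays where left. The lens is an amber disc 84 mm across, 6 mm thick, with one straight edge (the flat) 70 mm long, 23 mm from the pivot, and a thin white line parallel to it; it cannot be lifted off.
- amber_stud (a point): Black upright finger stud on the amber lens, 12 mm in diameter, from the lens up to 54 mm above the desk, with a foot 18 mm wide and 3 mm high. This point: on its axis, 42 mm above the desk. It stands 28 mm from the pivot, opposite the flat: at joint value q in direction pi + q, counterclockwise from the stand's +x.
- grey_stud (a point): The same stud on the dark grey lens of the other, identical stand, 42 mm above the desk. A bystander: not to be moved.
Not all that is in view belongs to the job. What is shaped like the amber_stand but green is not meant.

How it is judged:
By the outcome, as a careful person would: the job done as asked, in the order asked, and still so for the second after the job is handed in, with the robot touching nothing.
It also fails if it takes over 34 s, if anything falls off the work surface, if the arm or the gripper's body presses on something with over 40 N, if the wrist force passes 120 N, or if a joint passes its speed limit or range.

## Working session

There is one attempt and no reset: what is moved stays moved. The work goes in short steps, Python scripts to look and compute and a tool call to move; the robot and the scene stay as the last step left them, time stands still between calls to the robot, and variables do not carry over. Pictures are saved under pics/ and viewed, at most 10 in all, crops included, and the job is handed in when it is done.

Besides the shell and the picture viewer there is one more tool, called after "Request:" as name(argument=value, ...) on one line, values as JSON. send_rows: Moves the arm, as the interface text tells. Its arguments: {"type":"object","properties":{"targets":{"type":"array"},"squeeze":{"type":"number"}},"required":["targets"]}

```bash
mkdir -p pics; python3 - <<'E'
from rig import ctrl
import cv2,pickle
d={}
for n in("scene","side"):
    p=ctrl.capture(n); d[n]=p
    cv2.imwrite(f"pics/{n}1.png",p["img"][:,:,::-1])
    for q in("amber_stand","amber_stud"):
        print(n,q,[(r["score"],r["point"]) for r in ctrl.landmark_of(q,p)])
pickle.dump(d,open("d.pkl","wb"))
s=ctrl.sense();print(s["eef_pos"],s["ee_rot"],s["time_s"])
E
```

```text
scene amber_stand [(0.79, [317.6, 256.6]), (0.71, [368.2, 321.2])]
scene amber_stud [(0.97, [375.5, 314.9]), (0.82, [303.8, 252.7])]
side amber_stand [(0.96, [390.2, 306.8]), (0.64, [333.7, 268.6])]
side amber_stud [(0.94, [325.7, 252.8])]
[5.24929740e+02 7.29419732e-03 2.31113201e+02] [-1.66804206e-04  7.07103338e-01  7.07110195e-01 -1.16485938e-04] 0.3
```

View pics/scene1.png

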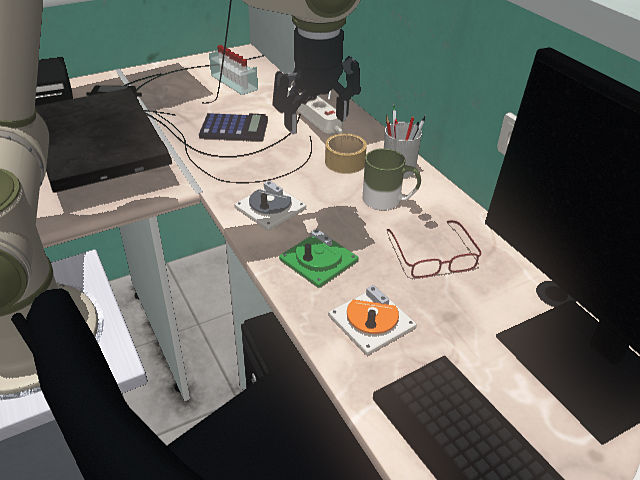

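View pics/side1.png

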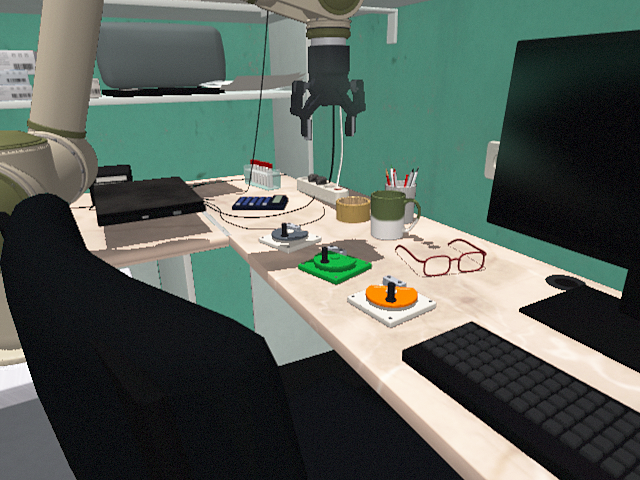

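Candidates in scene: amber lens on white plate (372,318), green look-alike (318,256), grey lens (268,202). I choose the amber one on the white plate; next, a close crop and a rough position.

```bash
cat >h.py <<'E'
import numpy as np,cv2
def onz(p,uv,z):
    K,R,t=(np.array(p[k],float) for k in("camera_matrix","R","t"))
    r=R.T@np.linalg.solve(K,[uv[0],uv[1],1]);c=-R.T@t
    return c+r*(z-c[2])/r[2]
def proj(p,X):
    K,R,t=(np.array(p[k],float) for k in("camera_matrix","R","t"))
    q=K@(R@np.array(X,float)+t);return q[:2]/q[2]
E
python3 - <<'E'
import pickle,cv2,numpy as np
from h import *
d=pickle.load(open("d.pkl","rb"))
for n,uv in(("scene",(368.2,321.2)),("side",(390.2,306.8))): print(n,onz(d[n],uv,0).round(1))
print("stud",onz(d["scene"],(371.5,314),42).round(1),onz(d["side"],(391,289),42).round(1))
for u in((329,318),(370,352),(417,323)):print(onz(d["scene"],u,12).round(1))
print("green",onz(d["scene"],(318,258),12).round(1),"mug",onz(d["scene"],(382,205),0).round(1))
a=d["scene"]["img"][275:365,315:435,::-1];b=d["side"]["img"][265:355,335:455,::-1]
cv2.imwrite("pics/c1.png",cv2.resize(np.hstack([a,b]),None,fx=3.3,fy=3.3,interpolation=2))
E
```

```text
scene [ 504.1 -228.3    0. ]
side [ 501.4 -237.9    0. ]
stud [ 493.7 -248.9   42. ] [ 489.3 -253.1   42. ]
[ 444.5 -201.9   12. ]
[ 466.1 -292.4   12. ]
[ 565.6 -276.9   12. ]
green [498.3 -65.5  12. ] mug [698.6  28.3   0. ]
```

View pics/c1.png

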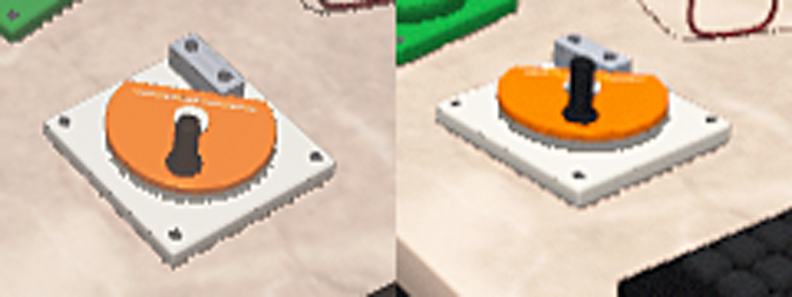

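The crop shows the amber lens on a white plate, its bar at the upper right and the flat not yet flush: this is the target. I'm moving above it with the fingers shut and looking with the wrist camera.

Request:
send_rows(targets=[[1,-0.04,-0.005,0,0,0,0],[1,-0.04,-0.005,0,0,0,0],[1,-0.04,-0.005,0,0,0,0],[1,-0.04,-0.005,0,0,0,0],[1,-0.04,-0.005,0,0,0,0],[1,-0.03,0,0,0,0,0],[1,0,0,0,0,0,0],[1,0,0,0,0,0,0],[1,0,0,0,0,0,0],[1,0,0,0,0,0,0]])

```text
time_s: 1.55
eef_pos: [500.2, -229.4, 231.4]
ee_rot: [0.0, 0.707, 0.707, 0.0]
force: [0.6, -0.6, -0.7]
grip_width: 0.001
grip_force: 0.0
```

```bash
python3 - <<'E'
from rig import ctrl
import cv2,pickle
p=ctrl.capture("wrist"); pickle.dump(p,open("w.pkl","wb"))
cv2.imwrite("pics/w1.png",p["img"][:,:,::-1])
for q in("amber_stand","amber_stud"): print(q,[(r["score"],r["point"]) for r in ctrl.landmark_of(q,p)])
s=ctrl.sense();print(s["eef_pos"],s["ee_rot"],s["time_s"],s["force"])
E
```

```text
amber_stand [(0.9, [323.7, 211.6]), (0.58, [319.3, 25.9])]
amber_stud [(0.8, [308.4, 238.8]), (0.79, [288.1, 23.4])]
[ 500.08165417 -229.7099163   231.3583699 ] [3.79842819e-05 7.06942765e-01 7.07270759e-01 4.58041353e-06] 1.7 [-0.36477618  0.06787739 -0.09116451]
```

View pics/w1.png

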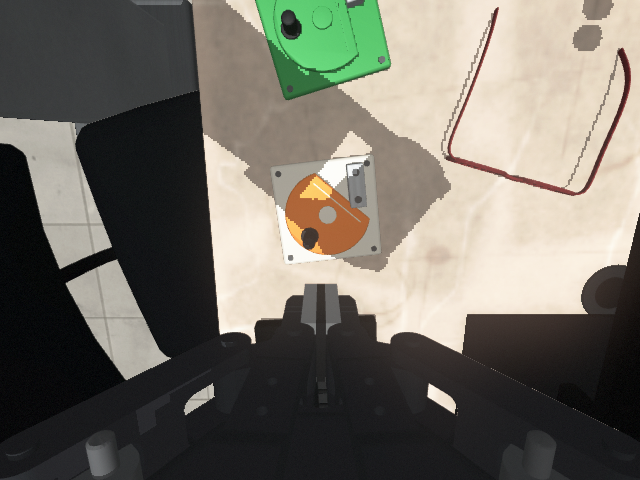

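The picture shows the plate corners at about (272,167), (374,156), (381,254) and (286,265), the cap at (328,214), the stud top at (310,237), the bar at (357,185), and the white line from (312,181) to (362,222).

```bash
python3 - <<'E'
import pickle
from h import *
p=pickle.load(open("w.pkl","rb"))
c=np.array([onz(p,u,12) for u in((272,167),(374,156),(381,254),(286,265))])
print(c.round(1),c.mean(0),[np.linalg.norm(c[i]-c[i-1]).round(1) for i in range(4)])
cap=onz(p,(328,214.5),27);print("cap",cap)
st=onz(p,(310,236.5),54);print("stud",st,np.linalg.norm((st-cap)[:2]))
x=(c[1]-c[0]+c[2]-c[3])[:2];th=np.arctan2(x[1],x[0])
l=(onz(p,(362,222),24)-onz(p,(312,181),24))[:2]
v=(st-cap)[:2]
n=np.arctan2(l[1],l[0])+np.pi/2
print("th",th,"q stud",(np.arctan2(v[1],v[0])-np.pi-th+np.pi)%(2*np.pi)-np.pi,"q line",n-th)
bar=onz(p,(357,185),28);R=np.array([[np.cos(th),np.sin(th)],[-np.sin(th),np.cos(th)]]);print("bar in stand",R@(bar-cap)[:2])
E
```

```text
[[ 453.1 -187.6   12. ]
 [ 553.1 -177.    12. ]
 [ 564.4 -277.4   12. ]
 [ 464.2 -289.6   12. ]] [ 508.70635581 -232.90764014   12.        ] [np.float64(102.7), np.float64(100.6), np.float64(101.1), np.float64(100.9)]
cap [ 508.12603261 -232.12179584   27.        ]
stud [ 491.13029835 -247.17920535   54.        ] 22.706399189480745
th 0.11305306724001077 q stud 0.61194642882199 q line 0.7719978095960413
bar in stand [30.54766564 25.53541673]
```

Pivot ≈ (508,-232), bar direction 0.113 rad, q ≈ 0.75, so the stud is near (490,-254). Plan: straddle the stud with half-open fingers, closing axis along the tangent, and push it clockwise (-x,+y).

Request:
send_rows(targets=[[0.25,-0.024,-0.01,0,0,0,0],[0.25,0,0,0,0,0,0.18],[0.25,0,0,0,0,0,0.18],[0.25,0,0,0,0,0,0.18],[0.25,0,0,0,0,0,0.18],[0.25,0,0,0,0,0,0.18],[0.25,0,0,0,0,0,0.18],[0.25,0,0,0.05,0,0,0],[0.25,0,0,0.05,0,0,0],[0.25,0,0,0.02,0,0,0]])

```text
time_s: 2.95
eef_pos: [489.0, -253.1, 108.6]
ee_rot: [-0.002, 0.97, 0.243, -0.001]
force: [-0.2, 0.1, 0.9]
grip_width: 0.375
grip_force: 0.0
```

```bash
python3 - <<'E'
from rig import ctrl
import cv2,pickle,numpy as np
from h import *
p=ctrl.capture("wrist"); q=ctrl.capture("side");pickle.dump((p,q),open("w2.pkl","wb"))
s=ctrl.sense();print(s["eef_pos"],s["ee_rot"],s["time_s"],s["grip_width"],s["joints"])
print([(r["score"],r["point"],onz(p,r["point"],42)) for r in ctrl.landmark_of("amber_stud",p)])
b=cv2.resize(q["img"][190:340,290:490],None,fx=2.4,fy=2.4)
a=cv2.resize(p["img"],(480,360));cv2.imwrite("pics/w2.png",cv2.resize(np.hstack([a,b])[:,:,::-1],None,fx=.83,fy=.83))
E
```

```text
[ 489.13215433 -253.22148777  109.24208792] [-0.00176928  0.97003271  0.24296453 -0.00128588] 3.05 0.37507428331837556 [-6.90468871e-01  4.94286756e-01  1.57145936e+00  3.18830358e-05
  1.08022085e+00  3.89469597e-01]
[(0.83, [321.9, 256.0], array([ 489.63778341, -254.1892038 ,   42.        ])), (0.78, [14.8, 127.3], array([475.51959716, -68.97098093,  42.        ]))]
```

View pics/w2.png

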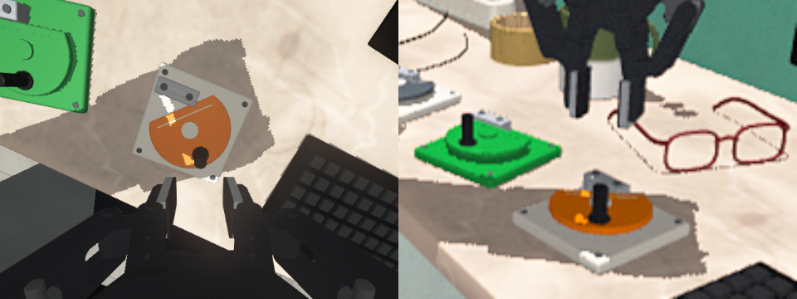

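The wrist view shows the stud centred between the fingers, at about (200,155) in the downsized panel, which fits (489.6,-254.2). I'm descending around it and starting the push.

Request:
send_rows(targets=[[0.25,0,0,0.025,0,0,0],[0.25,0,0,0.025,0,0,0],[0.25,0,0,0.02,0,0,0],[0.25,0,0,0.009,0,0,0],[0.25,0,0,0,0,0,0],[0.25,0,-0.004,0,0,0,0],[0.25,0,-0.004,0,0,0,0],[0.25,0,-0.004,0,0,0,0],[0.25,0,-0.003,0,0,0,0],[0.25,0,-0.003,0,0,0,0]])

```text
time_s: 4.35
eef_pos: [481.6, -238.4, 32.5]
ee_rot: [0.0, 0.97, 0.243, 0.0]
force: [-0.0, -4.0, 0.1]
grip_width: 0.376
grip_force: 1.5
```

Request:
send_rows(targets=[[0.25,0,-0.002,0,0,0,0],[0.25,0,-0.002,0,0,0,0],[0.25,0,-0.001,0,0,0,0],[0.25,0,-0.001,0,0,0,0],[0.25,0,-0.001,0,0,0,0],[0.25,0,-0.001,0,0,0,0],[0.25,0,0,0,0,0,0],[0.25,0,0,0,0,0,0],[0.25,0,0,0,0,0,0],[0.25,0,0,0,0,0,0]])

```text
time_s: 5.6
eef_pos: [477.7, -230.9, 32.2]
ee_rot: [-0.0, 0.97, 0.243, -0.0]
force: [0.8, -0.4, -0.7]
grip_width: 0.375
grip_force: 0.0
```

Request:
send_rows(targets=[[0.25,0,-0.001,0,0,0,0],[0.25,0,0,0,0,0,0],[0.25,0,-0.001,0,0,0,0],[0.25,0,0,0,0,0,0],[0.25,0,-0.001,0,0,0,0],[0.25,0,0,0,0,0,0],[0.25,0,0,0,0,0,0],[0.25,0,0,0,0,0,0],[0.25,0,0,0,0,0,0],[0.25,0,-0.0005,0,0,0,0]])

```text
time_s: 6.85
eef_pos: [476.2, -228.1, 32.3]
ee_rot: [0.0, 0.97, 0.243, 0.0]
force: [1.2, -1.7, -0.2]
grip_width: 0.37
grip_force: 0.8
```

```bash
python3 - <<'E'
from rig import ctrl
import cv2,pickle,numpy as np
from h import *
p=ctrl.capture("wrist"); q=ctrl.capture("scene");pickle.dump((p,q),open("w3.pkl","wb"))
s=ctrl.sense();print(s["eef_pos"],s["force"],s["time_s"])
a=cv2.resize(p["img"][60:340,160:480],(480,420));b=cv2.resize(q["img"][270:370,320:420],(300,420)) 
cv2.imwrite("pics/w3.png",np.hstack([a,b])[:,:,::-1])
E
```

```text
[ 476.153142   -228.03079019   32.30859689] [ 0.33349985 -1.24630071  0.07117885] 6.95
```

View pics/w3.png

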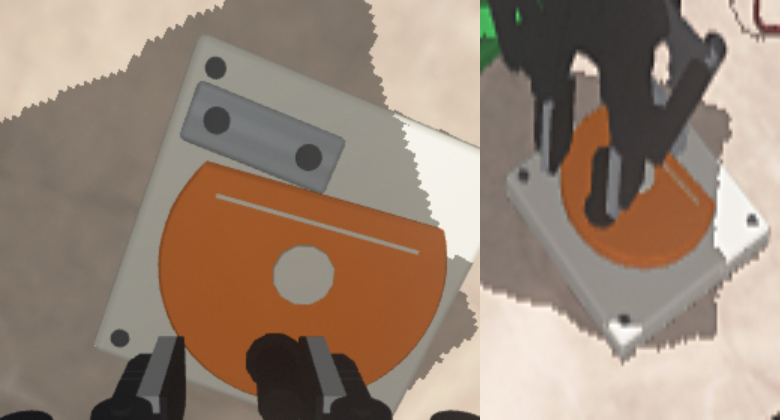

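The flat (white line slope ≈15.6°) is still about 6° from the bar (≈21.9°), roughly 3 mm at the stud. I'm pushing further in small steps.

Request:
send_rows(targets=[[0.25,0,-0.001,0,0,0,0],[0.25,0,0,0,0,0,0],[0.25,0,-0.001,0,0,0,0],[0.25,0,0,0,0,0,0],[0.25,0,-0.0005,0,0,0,0],[0.25,0,0,0,0,0,0],[0.25,0,-0.0005,0,0,0,0],[0.25,0,0,0,0,0,0],[0.25,0,0,0,0,0,0],[0.25,0,0,0,0,0,0]])

```text
time_s: 8.2
eef_pos: [475.0, -225.7, 32.4]
ee_rot: [0.001, 0.97, 0.243, 0.0]
force: [4.0, -3.4, -1.4]
grip_width: 0.378
grip_force: 2.4
```

Request:
send_rows(targets=[[0.25,0,-0.0005,0,0,0,0],[0.25,0,0,0,0,0,0],[0.25,0,-0.0005,0,0,0,0],[0.25,0,0,0,0,0,0],[0.25,0,0,0,0,0,0],[0.25,0,0,0,0,0,0],[0.25,0,0,0,0,0,0],[0.25,0,0,0,0,0,0],[0.25,0,0,0,0,0,0],[0.25,0,0,0,0,0,0]])

```text
time_s: 9.45
eef_pos: [474.9, -225.5, 32.5]
ee_rot: [0.001, 0.97, 0.243, 0.001]
force: [6.7, -5.4, -4.5]
grip_width: 0.375
grip_force: 4.4
```

Request:
send_rows(targets=[[0.25,0,-0.0005,0,0,0,0],[0.25,0,0,0,0,0,0],[0.25,0,-0.0005,0,0,0,0],[0.25,0,0,0,0,0,0],[0.25,0,-0.0005,0,0,0,0],[0.25,0,0,0,0,0,0],[0.25,0,0,0,0,0,0],[0.25,0,0,0,0,0,0],[0.25,0,0,0,0,0,0],[0.25,0,0,0,0,0,0]])

```text
time_s: 10.7
eef_pos: [474.8, -225.2, 32.5]
ee_rot: [0.003, 0.97, 0.243, 0.001]
force: [9.2, -12.4, -9.0]
grip_width: 0.375
grip_force: 7.5
```

```bash
python3 - <<'E'
from rig import ctrl
import cv2,pickle,numpy as np
p=ctrl.capture("wrist")
s=ctrl.sense();print(s["eef_pos"],s["force"],s["time_s"])
cv2.imwrite("pics/w4.png",cv2.resize(p["img"][80:340,200:480,::-1],None,fx=2.2,fy=2.2,interpolation=2))
E
```

```text
[ 474.83432734 -225.26175382   32.52569138] [  9.71043632 -12.15599624  -7.95800631] 10.75
```

View pics/w4.png

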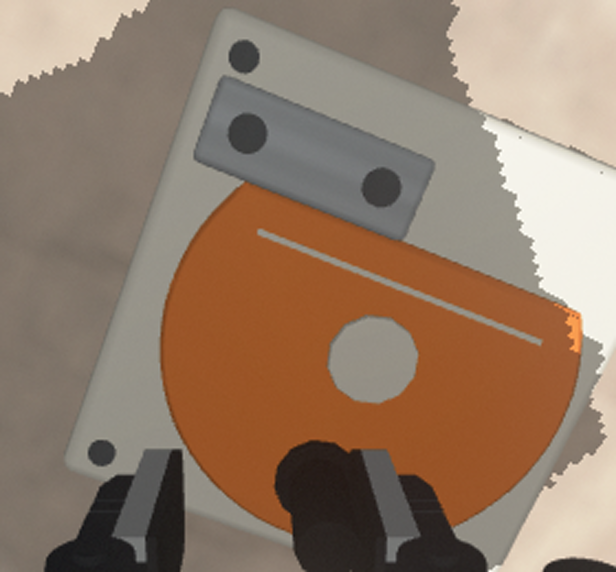

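The white line (≈21.5°) and the bar (≈21°) are parallel, the flat touches the bar, and the force climbs without motion: the lens is at its hard stop. I'm backing off to centre and lifting.

Request:
send_rows(targets=[[0.25,0,0.002,0,0,0,0],[0.25,0,0.003,0,0,0,0],[0.25,0,0.004,0,0,0,0],[0.25,0,0.003,0,0,0,0],[0.25,0,0,0,0,0,0],[0.25,0,0,-0.02,0,0,0],[0.25,0,0,-0.03,0,0,0],[0.25,0,0,-0.04,0,0,0],[0.25,0,0,-0.03,0,0,0],[0.25,0,0,0,0,0,0]])

```text
time_s: 12.0
eef_pos: [479.9, -234.1, 154.3]
ee_rot: [0.002, 0.97, 0.243, 0.001]
force: [-0.9, -0.4, 0.3]
grip_width: 0.379
grip_force: 0.0
```

```bash
python3 - <<'E'
from rig import ctrl
import cv2
p=ctrl.capture("wrist")
s=ctrl.sense();print(s["eef_pos"],s["force"],s["time_s"])
cv2.imwrite("pics/w5.png",cv2.resize(p["img"][100:320,180:460,::-1],None,fx=2.5,fy=2.5,interpolation=2))
E
```

```text
[ 479.23874355 -233.70368405  152.67037213] [-0.55251569 -0.62042383 -0.25534444] 12.05
```

View pics/w5.png

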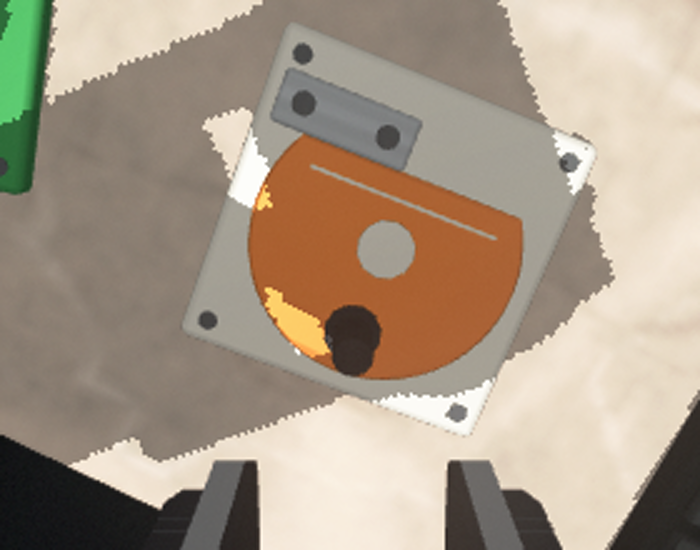

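The flat lies flush along the bar: the line from (312,166) to (495,239) is parallel to the bar face. The arm is clear of everything, so I'm handing in.

```bash
python3 -c "
from rig import ctrl
print(ctrl.finish_job())"
```

```text
the job is handed in; nothing more can be done
None
```

The amber lens is turned to its hard stop with its flat flush on the steel bar, the grey lens was not touched, and the job is handed in at about 12 s with the arm clear.

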